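Sort the springy fan buffer from the hardened one

TASK

Two look-alike rubber vibration buffers from a fume extractor fan stand on the blue mat: one is still springy, the other has gone hard. Squeeze them between the fingers to find out which is which, then stand the springy one upright in the square parts tray and the hard one upright in the round steel dish, each flat on the floor inside.

Things in the scene. Friction and masses are not known exactly. Their poses are not given: they have to be found in the camera images.
- buffer_1: rubber buffer on the 2 mm mat, alike to buffer_2: one of the two is springy, one hard; name, place and look do not tell which. Black ribbed rubber pads on both sides (+y, -y) of an upright steel plate with foot, 8 mm stud on top. 50 mm long (x), 44 wide over the pads (y), rubber 34 high, stud top at 48, 0.14 kg. Origin: centre of underside, z up to the stud. Squeezing along x meets steel.
- buffer_2: the other buffer, same size, axes and origin. Squeeze either along its y axis, grip point (TCP) e.g. 24 mm above the underside: the springy one's pads give 5 mm each, fully from about 5 N on, so the fingers close to about 34 mm and it can be carried so; the hard one stays at about 44 mm (within 2 mm).
- tray_in (a point): centre of the inner floor of the square grey plastic parts tray, for the springy buffer; the tray is fixed, 150 x 150 mm outside, walls 4 mm thick with the rim 28 mm above the table and about 23 mm above this point, open on top; x and y along its sides. Empty.
- dish_in (a point): centre of the inner floor of the round steel dish, for the hard buffer; the dish is fixed, about 150 mm across, wall 3 mm, inside about 144 mm across, rim 26 mm above the table and 22 mm above this point, open on top. Empty.

How it is judged (in metres and radians):
On the way:
1. one of the buffers has been squeezed between the fingers ((contact force between the fingers and buffer_1 above 3 N or contact force between the fingers and buffer_2 above 3 N)), for 0.1 s.
At the end, for the whole second after the job is handed in: the springy buffer stands in the square tray and the hard one in the round dish, each within 60 mm (level distance) of the centre of the floor inside, its underside less than 12 mm above that floor, tilted less than 0.25 rad, released and at rest (horizontal distance between buffer_2 and tray_in below 0.06 m and z of buffer_2 in the frame of tray_in below 0.012 m and angle between each of buffer_2, buffer_1's own z axis and vertical below 0.25 rad and linear speed of each of buffer_2, buffer_1 below 0.03 m/s and horizontal distance between buffer_1 and dish_in below 0.06 m and z of buffer_1 in the frame of dish_in below 0.012 m); the robot touches nothing.
It also fails if it takes over 51 s, if anything falls off the work surface, if the arm or the gripper's body presses on something with over 40 N, if the wrist force passes 120 N, or if a joint passes its speed limit or range.

ROBOT

A 6-joint arm with a two-finger parallel gripper is mounted at the origin on the work surface. World frame = base frame: x ahead of the robot, y to its left, z up, the work surface at z = 0. Lengths are in m, angles in degrees, forces in N, time in s.
With the tool pointing down it reaches from about 0.275 to 0.725 m from the base axis. Payload 5.6 kg.
Tool frame: the origin (TCP) lies between the finger pads, 19 mm behind the fingertips; this is the grasp point; z points along the fingers, y is the line along which they close (so a half turn about z gives the same grasp; the last joint's range is limited). The gripper opens to 85 mm and grips with 20 to 120 N. Pads are 22 mm wide; open, the fingers measure 114 mm over their backs; the gripper's body (76 mm by 85 mm) begins 54 mm behind the grasp point. The pads swing forward as they close: fully open they stand 13 mm farther back than shut.
Start: joints at [86.093, 14.616, 6.199, 0, -81.583, -16.306], TCP at [0.19, 0.516, 0.25] pointing down, gripper open.
Joint ranges: [-168.99, 168.99], [-69.2, 112.95], [-62.41, 85.93], [-164.36, 98.24], [-168.68, -3.75], [-174.98, 174.98]. Speed limits (degrees/s): [147.25, 147.25, 180, 180, 180, 180].

INTERFACE

Orientations are given as [roll, pitch, yaw] about the fixed x, y, z axes, in that order (R = Rz(yaw) Ry(pitch) Rx(roll)).
In Python, from rig import manip gives the robot as it stands.
- The arm moves only by the tool pendant, called by a JSON object that holds its "fn" and its "kwargs". Schema: {"type":"object","properties":{"segments":{"type":"object","properties":{"moves":{"type":"array","items":{"type":"array","items":{"type":"number"},"minItems":7,"maxItems":7},"minItems":1,"maxItems":12}},"additionalProperties":false,"required":["moves"]},"grip_force":{"type":"number"},"only":{"type":"string"},"quiet":{"type":"boolean"},"lines":{"type":"string"}},"required":["segments"],"additionalProperties":false}. segments is an object whose key "moves" holds a list of rows, 1 to 12 of them, each of 7 numbers: the finger opening in m, then dx, dy, dz in shares of the most that a row can go, 1 being 62.5 mm, then a rotation vector rx, ry, rz in shares of 60 degrees (1.0 is 60 degrees); each row shifts and turns the commanded pose from where the row before left it, along the tool's axes as they then stand; what a row does not reach is not made up. A row lasts 1/8 s, in which the tool goes at most 0.0625 m and 10.7 degrees, less where a joint would pass 70% of its speed; a pose out of reach is approached as far as the arm can. The fingers move at their own pace and stop on an object; grip_force is the grip in N (left out, the last holds). Time passes only in rows, so rows that do not move let the fingers close. The tool returns the time, the measured TCP pose, the force, the opening and the grip force at its end. only (a regular expression) keeps the lines of the reply that match it, lines (a string "A,B") keeps lines A to B, and quiet returns only ok. A shift or turn number past 1, either way, is cut back to 1. Input that does not fit is refused with a message, and nothing moves.
- manip.get_obs(): the state, without advancing time (a new reading comes with each control period).
- manip.get_image(name): name is "scene" or "side" or "wrist"; returns a dict with "image" (400x640x3 uint8, red, green, blue), "fov_y" (degrees; the focal length in pixels is half the picture's height over the tangent of half this angle, whatever the lens; pixels are square), "cx", "cy" (the principal point, pixels), "R" (3x3) and "t" (3): a world point X has camera coordinates R X + t. Camera axes: x right, y down, z forward; pixel columns grow to the right and rows downward; lengths in m; the calibration is good to about 2 mm. The wrist camera is an equidistant fisheye: a pixel r from the principal point sees the ray r / f radians off the axis. A picture is of the moment at which its call begins. There is no depth.
- manip.finish_job(): hands the job in; it is judged then, once.
The state is a dict: "time": time; "joint_pos": joint angles; "qvel": joint speeds; "joint_torque": joint torques, N m; "position": TCP position; "tool_rot": TCP orientation; "ft_force": force on the tool from outside, world axes, zero at the start; "moment": the same for the moment, N m; "gripper_width": finger opening in m; "grasp_force": force on a finger pad.
Only numpy, scipy, OpenCV 4.12 (cv2) and the standard library are available. Lean on these libraries where they do the work, as an engineer would, in place of code of your own. Each camera call takes 0.05 s, during which the arm holds its last target. There are 200 camera calls.

## Working session

There is one attempt and no reset: what is moved stays moved. The work goes in short steps, Python scripts to look and compute and a tool call to move; the robot and the scene stay as the last step left them, time stands still between calls to the robot, and variables do not carry over. Pictures are saved under pics/ and viewed, at most 10 in all, crops included, and the job is handed in when it is done.

```bash
ls; mkdir -p pics; python3 - <<'E'
from rig import manip
import cv2, pickle
o=manip.get_obs(); print({k:o[k] for k in('time','position','tool_rot','gripper_width')})
d={}
for n in("scene","side","wrist"):
    g=manip.get_image(n); d[n]=g
    cv2.imwrite(f"pics/{n}0.png",g["image"][:,:,::-1]); print(n,g["fov_y"],g["cx"],g["cy"])
pickle.dump(d,open("im0.pkl","wb"))
E
```

```text
pics
rig.py
{'time': 0.0, 'position': array([0.1898317 , 0.51571174, 0.24911215]), 'tool_rot': array([ 1.79892543e+02, -2.36639848e-03, -2.02193049e+01]), 'gripper_width': 0.08553714680661524}
scene 43.93473473533495 324.7459743595053 206.69745655605956
side 54.40965617299625 322.95994362645695 199.77942255839392
wrist 65.70646984690485 321.7439962506301 200.08912996922865
```

View pics/scene0.png

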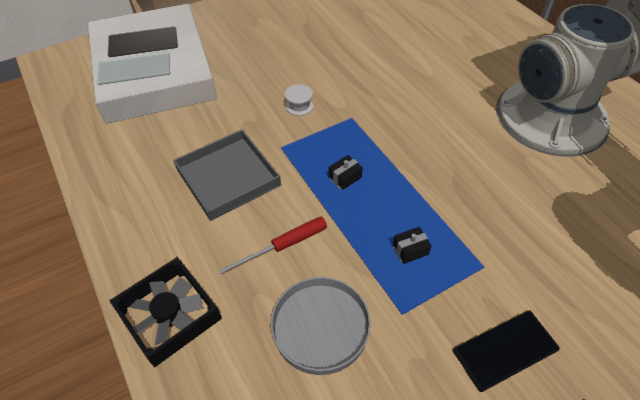

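View pics/side0.png

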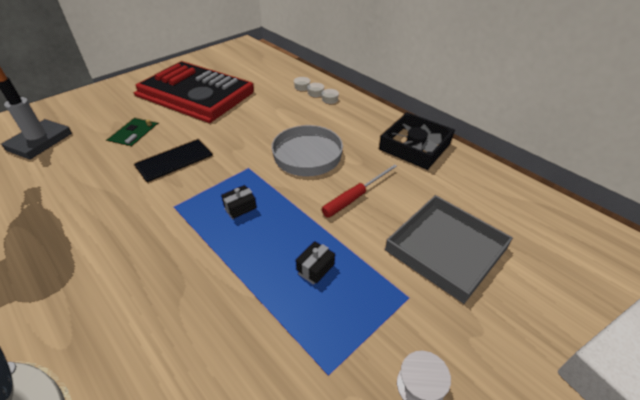

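View pics/wrist0.png

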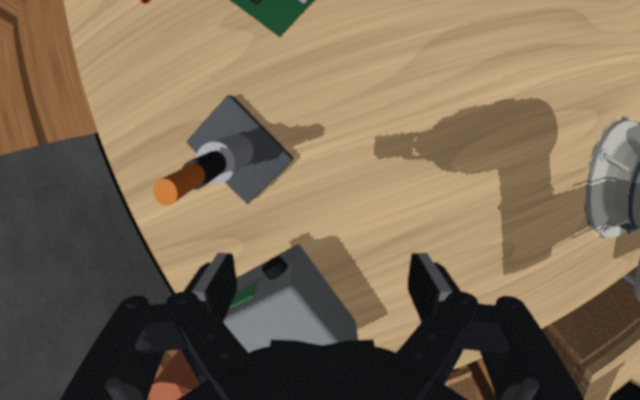

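The scene view shows the buffers near (345,172) and (411,244), the tray around (228,173) and the dish around (320,323). In the side view they sit at (316,262), (239,202), (450,247) and (308,152). I'll zoom in on the buffers to get their yaw.

```bash
cat > h.py <<'E'
import numpy as np, cv2
def fl(g): return 200/np.tan(np.radians(g["fov_y"])/2)
def proj(g,X):
    c=np.atleast_2d(X)@np.array(g["R"]).T+g["t"]
    return c[:,:2]/c[:,2:]*fl(g)+[g["cx"],g["cy"]]
def onz(g,p,z):
    R=np.array(g["R"]); o=-R.T@g["t"]
    d=R.T@np.array([(p[0]-g["cx"])/fl(g),(p[1]-g["cy"])/fl(g),1]); return (o+d*(z-o[2])/d[2])
def box(g,x,y,z0,yaw):
    c,s=np.cos(np.radians(yaw)),np.sin(np.radians(yaw))
    P=np.array([[a*.025,b*.022,h] for h in(0,.034) for a,b in((-1,-1),(1,-1),(1,1),(-1,1))]+[[0,0,.048]])
    return P@np.array([[c,s,0],[-s,c,0],[0,0,1]])+[x,y,z0]
E
python3 - <<'E'
import pickle,cv2,numpy as np
from h import *
d=pickle.load(open("im0.pkl","rb"))
T=[]
for n,u,v in(("scene",345,172),("scene",411,244),("side",316,262),("side",239,202)):
    c=d[n]["image"][v-30:v+30,u-40:u+40]; T.append(cv2.resize(c,(400,300),interpolation=cv2.INTER_CUBIC))
cv2.imwrite("pics/crop.png",np.vstack([np.hstack(T[:2]),np.hstack(T[2:])])[:,:,::-1])
s,e=d["scene"],d["side"]
for nm,a,b in(("tray",[(243,132),(280,180),(211,216),(175,164)],[(435,198),(511,240),(463,298),(388,243)]),):
    print(np.round([onz(s,p,.028) for p in a],3),np.round([onz(e,p,.028) for p in b],3))
print([np.round(onz(g,p,z),3) for g,p,z in((s,(345,163),.05),(s,(412,237),.05),(e,(317,252),.05),(e,(238,190),.05),(s,(320,318),.026),(e,(308,146),.026))])
E
```

```text
[[ 0.595 -0.257  0.028]
 [ 0.589 -0.109  0.028]
 [ 0.73  -0.097  0.028]
 [ 0.742 -0.245  0.028]] [[ 0.723 -0.121  0.028]
 [ 0.733 -0.264  0.028]
 [ 0.58  -0.271  0.028]
 [ 0.579 -0.131  0.028]]
[array([ 0.474, -0.068,  0.05 ]), array([0.465, 0.125, 0.05 ]), array([ 0.47 , -0.079,  0.05 ]), array([0.461, 0.117, 0.05 ]), array([0.66 , 0.163, 0.026]), array([0.659, 0.157, 0.026])]
```

View pics/crop.png

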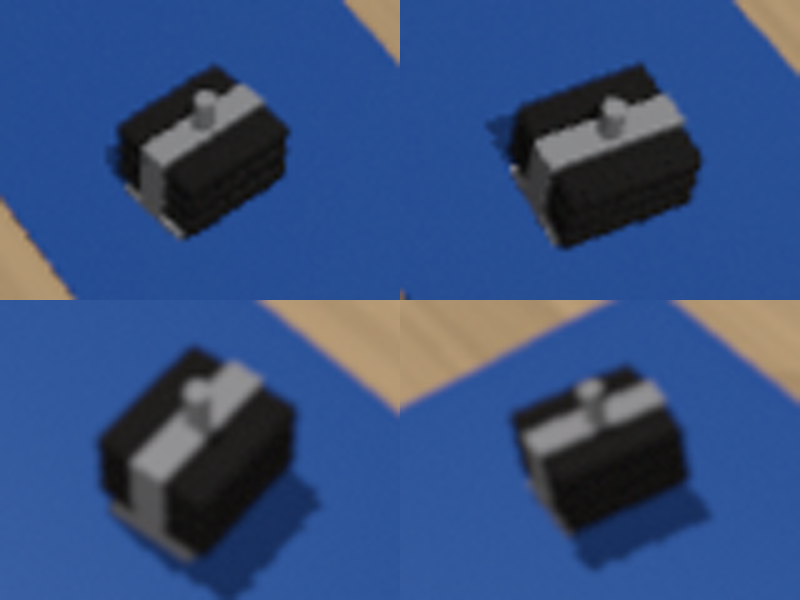

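Each crop clearly shows the steel plate line and stud. I'll triangulate them from both cameras.

```bash
python3 - <<'E'
import pickle
from h import *
d=pickle.load(open("im0.pkl","rb"));s,e=d["scene"],d["side"]
for nm,g,st,a,b in(("A",s,(346,161),(335,173.4),(355,160.4)),("A",e,(315.4,249),(306,266),(325.4,246.4)),("B",s,(413.6,234.6),(399,244),(425.8,235)),("B",e,(237.4,189.4),(225.4,200.6),(251,189.4))):
    p,q=onz(g,a,.037),onz(g,b,.037); v=p-q
    print(nm,"stud",onz(g,st,.0495).round(4),"mid",((p+q)/2).round(4),"yaw",np.degrees(np.arctan2(v[1],v[0])).round(1),"len",np.linalg.norm(v).round(4))
# dish: rim ellipse on bright pixels -> project the model circle check
for g,ps in((s,[(271,322),(369,322),(320,279)]),(e,[(272,150),(343,150),(308,127)])):
    P=np.array([onz(g,p,.026)[:2] for p in ps]); A=np.c_[2*P,np.ones(3)]; c=np.linalg.solve(A,(P**2).sum(1)); print("dish",c[:2].round(4),np.sqrt(c[2]+c[0]**2+c[1]**2).round(4))
E
```

```text
A stud [ 0.4699 -0.0713  0.0495] mid [ 0.4727 -0.0691  0.037 ] yaw 9.8 len 0.0495
A stud [ 0.4723 -0.0732  0.0495] mid [ 0.4704 -0.0764  0.037 ] yaw -170.8 len 0.0481
B stud [0.4592 0.1227 0.0495] mid [0.4602 0.1238 0.037 ] yaw -9.4 len 0.0497
B stud [0.4609 0.12   0.0495] mid [0.4603 0.1192 0.037 ] yaw 172.6 len 0.0508
dish [0.6639 0.169 ] 0.0741
dish [0.6567 0.1546] 0.0749
```

Buffer A is at about (0.471,-0.0725) with yaw 9.5°, and B is at about (0.460,0.1215) with yaw -8.5°. The tray is at about (0.659,-0.187) and the dish at about (0.660,0.161). I'll turn and go above B.

The manual's scale: shifts go in shares of 62.5 mm and turns go in shares of 60 degrees. Converting my numbers, 0.039 m is 0.624, 0.011 m is 0.176, -5.9 degrees is -0.0983.

{"fn": "pendant", "kwargs": {"segments": {"moves": [[0.085, 0, 0, 0, 0, 0, -0.0983], [0.085, 0, 0, 0, 0, 0, -0.0983], [0.085, 0.576, 0.624, 0.176, 0, 0, 0], [0.085, 0.576, 0.624, 0.176, 0, 0, 0], [0.085, 0.576, 0.624, 0.176, 0, 0, 0], [0.085, 0.576, 0.624, 0.176, 0, 0, 0], [0.085, 0.576, 0.624, 0.176, 0, 0, 0], [0.085, 0.576, 0.624, 0.176, 0, 0, 0], [0.085, 0.576, 0.624, 0.176, 0, 0, 0], [0.085, 0.576, 0.624, 0.176, 0, 0, 0], [0.085, 0.576, 0.624, 0.176, 0, 0, 0], [0.085, 0, 0, 0, 0, 0, 0]]}, "grip_force": 20}}

```text
time: 1.65
position: [0.4596, 0.1185, 0.1496]
tool_rot: [179.9, 0.1, -8.7]
ft_force: [-0.6, 0.4, -0.2]
gripper_width: 0.0851
grasp_force: 0.0
```

```bash
python3 - <<'E'
from rig import manip
import cv2, pickle
g=manip.get_image("wrist"); o=manip.get_obs(); print(o["time"],o["position"],o["tool_rot"],o["joint_pos"])
pickle.dump(g,open("w1.pkl","wb")); cv2.imwrite("pics/w1.png",g["image"][:,:,::-1])
E
```

```text
1.7 [0.45926707 0.11997644 0.15018842] [ 1.79936787e+02  8.62900580e-02 -8.61747717e+00] [ 3.36139543e+01  9.47670155e+00 -1.53326629e+01 -1.23199614e-02
 -6.52970156e+01  4.77737752e+01]
```

View pics/w1.png

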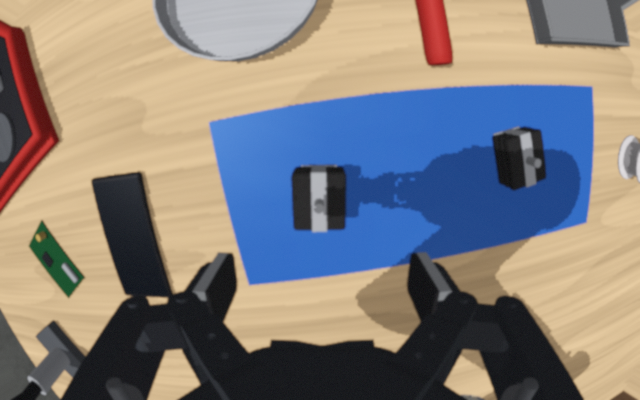

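The wrist view shows B's stud at (320,207), with its plate running almost vertically from (319,168) to (319,231). A's stud is at (535,162).

```bash
cat >> h.py <<'E'
def fonz(g,p,z):
    R=np.array(g["R"]); o=-R.T@g["t"]; q=np.array(p)-[g["cx"],g["cy"]]; r=np.hypot(*q)+1e-9; th=r/fl(g)
    d=R.T@np.r_[q/r*np.sin(th),np.cos(th)]; return o+d*(z-o[2])/d[2]
E
python3 - <<'E'
import pickle
from h import *
g=pickle.load(open("w1.pkl","rb"))
print("cam",-np.array(g["R"]).T@g["t"])
print("B",fonz(g,(320,207),.0495),"A",fonz(g,(535,162),.0495))
for a,b in(((319,168),(319,231)),((520,128),(529,187))):
    v=fonz(g,a,.036)-fonz(g,b,.036); print(((fonz(g,a,.036)+fonz(g,b,.036))/2),np.degrees(np.arctan2(v[1],v[0])),np.linalg.norm(v))
E
```

```text
cam [0.53480206 0.10709199 0.27428043]
B [0.46015424 0.11930832 0.0495    ] A [ 0.47163673 -0.07275198  0.0495    ]
[0.4612592  0.12000219 0.036     ] -8.83558419612829 0.0533587485481334
[ 0.47255748 -0.071233    0.036     ] 11.290167146333308 0.057347365099586656
```

In the tool's units: 0.041 m is 0.656, 0.03 m is 0.48.

{"fn": "pendant", "kwargs": {"segments": {"moves": [[0.085, 0.016, 0, 0.656, 0, 0, 0], [0.085, 0, 0, 0.656, 0, 0, 0], [0.085, 0, 0, 0.48, 0, 0, 0], [0.085, 0, 0, 0.16, 0, 0, 0], [0.02, 0, 0, 0, 0, 0, 0], [0.02, 0, 0, 0, 0, 0, 0], [0.02, 0, 0, 0, 0, 0, 0], [0.02, 0, 0, 0, 0, 0, 0], [0.02, 0, 0, 0, 0, 0, 0], [0.02, 0, 0, 0, 0, 0, 0]]}, "grip_force": 25}}

```text
time: 2.95
position: [0.4611, 0.1219, 0.0304]
tool_rot: [-179.9, -0.1, -8.4]
ft_force: [-2.2, 1.3, 6.5]
gripper_width: 0.0435
grasp_force: 27.2
```

The fingers stop at 43.5 mm under 27 N, so B is the hard one and goes to the dish.

In the tool's units: 0.039 m is 0.624, -0.03 m is -0.48.

{"fn": "pendant", "kwargs": {"segments": {"moves": [[0.02, 0, 0, -0.24, 0, 0, 0], [0.02, 0, 0, -0.48, 0, 0, 0], [0.02, 0, 0, -0.48, 0, 0, 0], [0.02, 0.608, -0.224, 0, 0, 0, 0], [0.02, 0.608, -0.224, 0, 0, 0, 0], [0.02, 0.608, -0.224, 0, 0, 0, 0], [0.02, 0.608, -0.224, 0, 0, 0, 0], [0.02, 0.624, -0.224, 0, 0, 0, 0], [0.02, 0, 0, 0, 0, 0, 0], [0.02, 0, 0, 0, 0, 0, 0]]}, "grip_force": 25}}

```text
time: 4.2
position: [0.6588, 0.1625, 0.1034]
tool_rot: [180.0, 0.1, -8.4]
ft_force: [0.6, -0.6, -1.1]
gripper_width: 0.0437
grasp_force: 26.2
```

```bash
python3 - <<'E'
from rig import manip
import cv2, pickle
o=manip.get_obs(); print(o["time"],o["position"],o["tool_rot"],o["gripper_width"],o["grasp_force"],o["ft_force"],o["joint_pos"])
d={n:manip.get_image(n) for n in("scene","side")}
pickle.dump(d,open("im2.pkl","wb"))
cv2.imwrite("pics/d2.png",cv2.hconcat([cv2.resize(d["scene"]["image"][200:400,180:480],(400,267)),cv2.resize(d["side"]["image"][30:230,180:480],(400,267))])[:,:,::-1])
E
```

```text
4.2 [0.65875195 0.16245632 0.10342843] [ 1.79979510e+02  7.50014645e-02 -8.43589099e+00] 0.04369391037614707 26.1835116147995 [ 0.6189216  -0.55297699 -1.13774842] [ 2.69932338e+01  3.31378090e+01  1.31027436e+01 -2.84941621e-02
 -7.00379285e+01  5.45806336e+01]
```

View pics/d2.png

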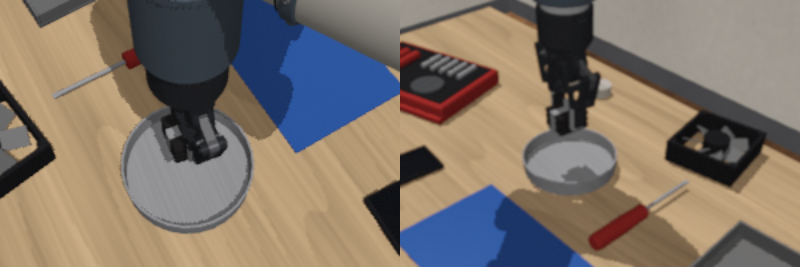

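The buffer is held and sits centred over the dish in both views. I'll lower and release it.

In the tool's units: 0.03 m is 0.48, 0.003 m is 0.048.

{"fn": "pendant", "kwargs": {"segments": {"moves": [[0.02, 0, 0, 0.48, 0, 0, 0], [0.02, 0, 0, 0.48, 0, 0, 0], [0.02, 0, 0, 0.128, 0, 0, 0], [0.02, 0, 0, 0.048, 0, 0, 0], [0.02, 0, 0, 0, 0, 0, 0], [0.02, 0, 0, 0, 0, 0, 0]]}, "grip_force": 25}}

```text
time: 5.05
position: [0.66, 0.1629, 0.0343]
tool_rot: [-179.9, -0.1, -8.4]
ft_force: [-0.0, 0.3, -2.3]
gripper_width: 0.0435
grasp_force: 26.2
```

```bash
python3 - <<'E'
from rig import manip
o=manip.get_obs(); print(o["position"],o["ft_force"],o["gripper_width"])
E
```

```text
[0.65995905 0.16293006 0.03427113] [-0.04352763  0.33329914 -2.28784548] 0.043547733476300865
```

In the tool's units: 0.002 m is 0.032.

{"fn": "pendant", "kwargs": {"segments": {"moves": [[0.02, 0, 0, 0.032, 0, 0, 0], [0.02, 0, 0, 0, 0, 0, 0]]}, "grip_force": 25}}

```text
time: 5.3
position: [0.66, 0.1629, 0.0325]
tool_rot: [-180.0, -0.1, -8.4]
ft_force: [-1.8, -0.1, 5.3]
gripper_width: 0.0435
grasp_force: 27.0
```

{"fn": "pendant", "kwargs": {"segments": {"moves": [[0.02, 0, 0, 0.016, 0, 0, 0], [0.02, 0, 0, 0, 0, 0, 0]]}, "grip_force": 25}}

```text
time: 5.55
position: [0.66, 0.1629, 0.0324]
tool_rot: [-180.0, -0.1, -8.4]
ft_force: [-4.6, -0.5, 10.3]
gripper_width: 0.0435
grasp_force: 27.7
```

Contact force is rising, so it's on the floor. I'll release, lift clear, and look.

In the tool's units: -0.06 m is -0.96, -0.04 m is -0.64.

{"fn": "pendant", "kwargs": {"segments": {"moves": [[0.066, 0, 0, 0, 0, 0, 0], [0.066, 0, 0, 0, 0, 0, 0], [0.066, 0, 0, 0, 0, 0, 0], [0.066, 0, 0, -0.32, 0, 0, 0], [0.066, 0, 0, -0.64, 0, 0, 0], [0.085, 0, 0, -0.96, 0, 0, 0], [0.085, 0, 0, 0, 0, 0, 0]]}, "grip_force": 25}}

```text
time: 6.42
position: [0.6624, 0.1633, 0.1565]
tool_rot: [-179.7, -0.6, -8.4]
ft_force: [-0.7, -0.0, -1.1]
gripper_width: 0.0852
grasp_force: 0.0
```

```bash
python3 - <<'E'
from rig import manip
import cv2
from h import *
g=manip.get_image("wrist"); cv2.imwrite("pics/w3.png",g["image"][:,:,::-1])
o=manip.get_obs(); p=o["position"]; y=np.radians(o["tool_rot"][2]); print(p,o["tool_rot"])
# plan to A: yaw to 10 then shift
y=np.radians(10); d=np.array([.4715,-.0725])-p[:2]
print("tool shift at yaw10",d[0]*np.cos(y)+d[1]*np.sin(y),d[0]*np.sin(y)-d[1]*np.cos(y))
import pickle; pickle.dump(g,open("w3.pkl","wb"))
E
```

```text
[0.6607281  0.16316668 0.15294696] [-179.81866204   -0.28926875   -8.4127357 ]
tool shift at yaw10 -0.2272763878565596 0.19922726054613688
```

View pics/w3.png

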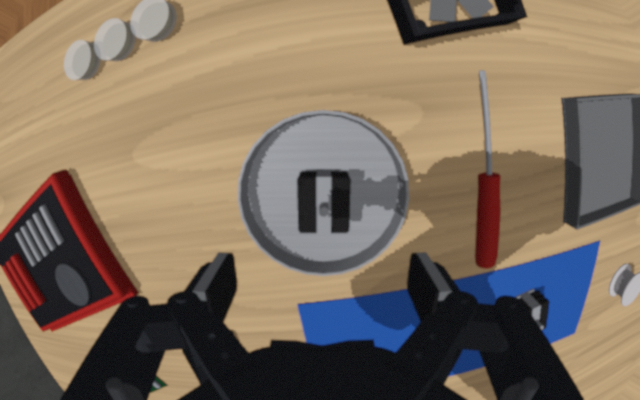

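Buffer B stands upright near the dish centre: the buffer is at (324,202) and the rim centre at (323,192). Next I'll go above A.

In the tool's units: -0.038 m is -0.608, 0.0333 m is 0.5328, -9.2 degrees is -0.1533.

{"fn": "pendant", "kwargs": {"segments": {"moves": [[0.085, 0, 0, 0, 0, 0, -0.1533], [0.085, 0, 0, 0, 0, 0, -0.1533], [0.085, -0.608, 0.5328, 0, 0, 0, 0], [0.085, -0.608, 0.5328, 0, 0, 0, 0], [0.085, -0.608, 0.5328, 0, 0, 0, 0], [0.085, -0.608, 0.5328, 0, 0, 0, 0], [0.085, -0.608, 0.5328, 0, 0, 0, 0], [0.085, -0.608, 0.5328, 0, 0, 0, 0], [0.085, 0, 0, 0, 0, 0, 0], [0.085, 0, 0, 0, 0, 0, 0]]}, "grip_force": 25}}

```text
time: 7.72
position: [0.4693, -0.0737, 0.1494]
tool_rot: [-180.0, 0.0, 10.0]
ft_force: [0.4, 0.3, -0.1]
gripper_width: 0.0851
grasp_force: 0.0
```

```bash
python3 - <<'E'
from rig import manip
import cv2
from h import *
g=manip.get_image("wrist"); cv2.imwrite("pics/w4.png",g["image"][:,:,::-1])
o=manip.get_obs(); print(o["position"],o["tool_rot"])
import pickle; pickle.dump(g,open("w4.pkl","wb"))
E
```

```text
[ 0.46967396 -0.07328112  0.14940922] [-1.79991518e+02  4.24534114e-02  9.99770036e+00]
```

View pics/w4.png

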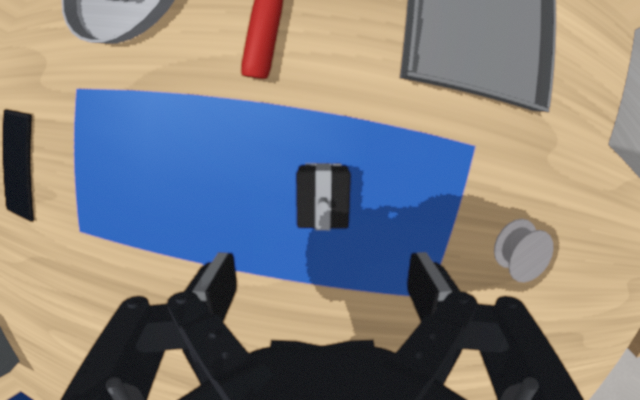

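A is aligned, with the plate vertical and the stud at (324,205). I'll descend and squeeze.

In the tool's units: 0.041 m is 0.656, 0.002 m is 0.032.

{"fn": "pendant", "kwargs": {"segments": {"moves": [[0.085, 0.032, 0, 0.656, 0, 0, 0], [0.085, 0, 0, 0.656, 0, 0, 0], [0.085, 0, 0, 0.48, 0, 0, 0], [0.085, 0, 0, 0.144, 0, 0, 0], [0.02, 0, 0, 0, 0, 0, 0], [0.02, 0, 0, 0, 0, 0, 0], [0.02, 0, 0, 0, 0, 0, 0], [0.02, 0, 0, 0, 0, 0, 0], [0.02, 0, 0, 0, 0, 0, 0], [0.02, 0, 0, 0, 0, 0, 0], [0.02, 0, 0, 0, 0, 0, 0]]}, "grip_force": 25}}

```text
time: 9.15
position: [0.4728, -0.0734, 0.0307]
tool_rot: [180.0, -0.2, 10.0]
ft_force: [-0.7, -0.4, 4.9]
gripper_width: 0.0323
grasp_force: 25.2
```

```bash
python3 - <<'E'
from rig import manip
import pickle
from h import *
g=pickle.load(open("w4.pkl","rb")); P=[fonz(g,q,.028) for q in((552,108),(402,77),(411,0))]; print(np.round(P,3))
o=manip.get_obs(); p=o["position"]; y=np.radians(10)
for c in([.659,-.187],):
    d=np.array(c)-p[:2]; print(p,"shift at yaw10",d[0]*np.cos(y)+d[1]*np.sin(y),d[0]*np.sin(y)-d[1]*np.cos(y))
E
```

```text
[[ 0.598 -0.275  0.028]
 [ 0.581 -0.119  0.028]
 [ 0.648 -0.116  0.028]]
[ 0.47282981 -0.07341737  0.03069628] shift at yaw10 0.16361843084929845 0.14418516686774027
```

A closes to 32 mm, so it is the springy one and goes to the tray, whose centre I refined to about (0.661,-0.190).

In the tool's units: 0.033 m is 0.528, 0.0295 m is 0.472.

{"fn": "pendant", "kwargs": {"segments": {"moves": [[0.02, 0, 0, -0.24, 0, 0, 0], [0.02, 0, 0, -0.48, 0, 0, 0], [0.02, 0, 0, -0.48, 0, 0, 0], [0.02, 0.528, 0.472, 0, 0, 0, 0], [0.02, 0.528, 0.472, 0, 0, 0, 0], [0.02, 0.528, 0.472, 0, 0, 0, 0], [0.02, 0.528, 0.472, 0, 0, 0, 0], [0.02, 0.528, 0.472, 0, 0, 0, 0], [0.02, 0, 0, 0, 0, 0, 0], [0.02, 0, 0, 0, 0, 0, 0]]}, "grip_force": 25}}

```text
time: 10.4
position: [0.6591, -0.1899, 0.1038]
tool_rot: [-180.0, 0.0, 10.0]
ft_force: [-0.8, 0.1, -0.4]
gripper_width: 0.0323
grasp_force: 25.3
```

```bash
python3 - <<'E'
from rig import manip
import cv2
o=manip.get_obs(); print(o["position"],o["gripper_width"],o["grasp_force"])
d={n:manip.get_image(n) for n in("scene","side","wrist")}
L=[cv2.resize(d["scene"]["image"][80:280,100:400],(400,267)),cv2.resize(d["side"]["image"][150:350,340:640],(400,267)),cv2.resize(d["wrist"]["image"],(400,267))]
L.append(L[2]*0)
cv2.imwrite("pics/t5.png",cv2.vconcat([cv2.hconcat(L[:2]),cv2.hconcat(L[2:])])[:,:,::-1])
E
```

```text
[ 0.65908527 -0.18986935  0.10376061] 0.03228104463302439 25.339525043964386
```

View pics/t5.png

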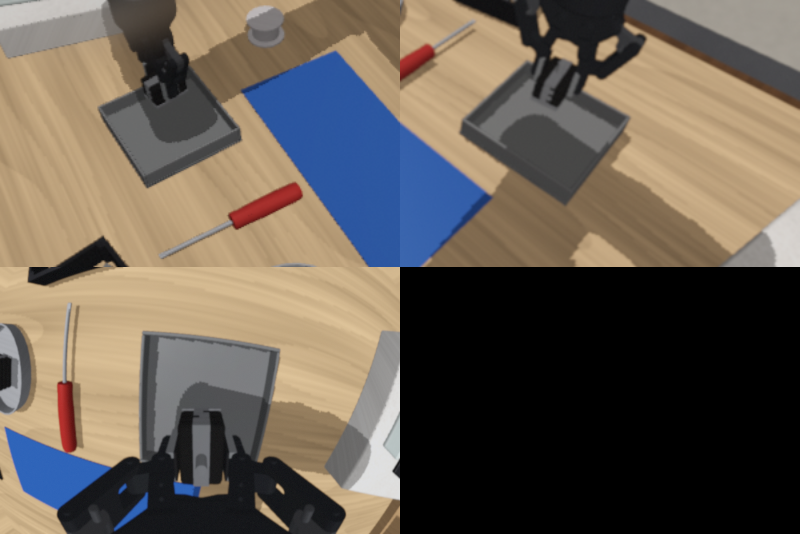

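The buffer is held upright and is over the tray's middle. I'll lower it.

In the tool's units: 0.03 m is 0.48, 0.002 m is 0.032.

{"fn": "pendant", "kwargs": {"segments": {"moves": [[0.02, 0, 0, 0.48, 0, 0, 0], [0.02, 0, 0, 0.48, 0, 0, 0], [0.02, 0, 0, 0.112, 0, 0, 0], [0.02, 0, 0, 0.032, 0, 0, 0], [0.02, 0, 0, 0, 0, 0, 0], [0.02, 0, 0, 0, 0, 0, 0]]}, "grip_force": 25}}

```text
time: 11.3
position: [0.6602, -0.19, 0.0363]
tool_rot: [180.0, -0.1, 10.0]
ft_force: [-1.0, 0.2, -1.6]
gripper_width: 0.0323
grasp_force: 25.3
```

{"fn": "pendant", "kwargs": {"segments": {"moves": [[0.02, 0, 0, 0.032, 0, 0, 0], [0.02, 0, 0, 0, 0, 0, 0]]}, "grip_force": 25}}

```text
time: 11.55
position: [0.6594, -0.19, 0.0329]
tool_rot: [-180.0, 0.0, 10.0]
ft_force: [-0.5, -1.0, -1.2]
gripper_width: 0.0323
grasp_force: 25.3
```

{"fn": "pendant", "kwargs": {"segments": {"moves": [[0.02, 0, 0, 0.016, 0, 0, 0], [0.02, 0, 0, 0, 0, 0, 0]]}, "grip_force": 25}}

```text
time: 11.8
position: [0.6595, -0.19, 0.0328]
tool_rot: [180.0, -0.0, 10.0]
ft_force: [-3.0, 0.6, 4.4]
gripper_width: 0.0319
grasp_force: 25.8
```

It has touched the floor. I'll release slowly, lift clear, and check.

In the tool's units: -0.06 m is -0.96, -0.05 m is -0.8.

{"fn": "pendant", "kwargs": {"segments": {"moves": [[0.04, 0, 0, 0, 0, 0, 0], [0.05, 0, 0, 0, 0, 0, 0], [0.066, 0, 0, 0, 0, 0, 0], [0.066, 0, 0, 0, 0, 0, 0], [0.066, 0, 0, -0.32, 0, 0, 0], [0.066, 0, 0, -0.64, 0, 0, 0], [0.066, 0, 0, -0.96, 0, 0, 0], [0.066, -0.8, 0, -0.32, 0, 0, 0], [0.066, -0.8, 0, -0.32, 0, 0, 0], [0.066, -0.8, 0, 0, 0, 0, 0], [0.066, 0, 0, 0, 0, 0, 0], [0.066, 0, 0, 0, 0, 0, 0]]}, "grip_force": 25}}

```text
time: 13.3
position: [0.5121, -0.2161, 0.1924]
tool_rot: [180.0, -0.1, 10.0]
ft_force: [1.2, -0.2, -0.0]
gripper_width: 0.066
grasp_force: 0.0
```

```bash
python3 - <<'E'
from rig import manip
import cv2
d={n:manip.get_image(n) for n in("side","wrist")}
L=[cv2.resize(d[n]["image"],(400,250)) for n in("side","wrist")]
cv2.imwrite("pics/f6.png",cv2.hconcat(L)[:,:,::-1])
E
```

```text
(no output)
```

View pics/f6.png

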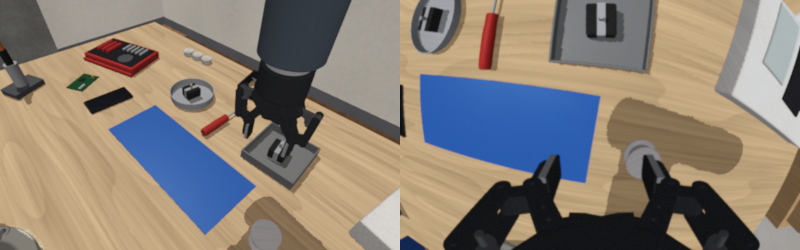

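Both buffers stand upright. In the side view the hard one is in the dish near (192,91) and the springy one is in the tray near (278,150), with the gripper clear. I'll hand the job in.

```bash
python3 -c "
from rig import manip
print(manip.finish_job())"
```

```text
the job is handed in; nothing more can be done
None
```

The springy buffer (closed to 32 mm) stands in the square tray and the hard one (stayed at 43.5 mm) in the round dish, both upright and released; I handed the job in at about 13 s, and no verdict was returned.

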